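# Put the pyramid adapter away in a push-latch box

### The job

Two dust-proof parts boxes with push-latch lids stand on the prosthetics bench: one is latched shut and empty, the other has sprung open and holds a tube clamp. Press the shut box's lid to pop it open, stand the pyramid adapter in that box on its square foot, and finish with both boxes pressed shut and latched, each with its fitting inside; do not displace the tube stub, wooden block or screw jar.

Things in the scene. Friction and masses are not known exactly. Their poses are not given: they have to be found in the camera images.
- empty_box: grey plastic box screwed to the bench, starts empty and latched shut; 130 x 130 mm, walls and floor 4 mm thick, walls 62 mm high (rear 66). Clear inside 122 x 122 mm, but a black latch block 30 mm wide stands at the middle of the front wall and reaches 21 mm out of it (x to -0.044). Origin: centre of its underside; x from the front (robot side) to the hinge side, y left, z up
- empty_lid (a joint): lid angle: 0 latched shut, opens to a stop at 1.65 (just past upright), -0.054 pressed in. Push-push latch: each press of the pad 6.5 mm below latched, to the stop (at least 6), then letting go, changes the state: from latched, a spring swings the lid up to 1.65 within 1 s; coming from open, it stays at 0. It takes 2 to 5 N; 25 N does no harm; shutting from open needs 1 to 4 N near the front edge
- empty_lid_pad (a point): middle of the thin black pad (22 x 44 mm) on the outer face of the lid, where to press: 120 mm from the hinge line, 77 mm above the bench when latched; moves with the lid. z: the lid's outward normal, x: towards the hinge. The lid is a 138 x 138 mm grey plate 6 mm thick, front edge 18 mm beyond the pad, with a 12 mm skirt under its edges
- empty_lid_hinge (a point): middle of the hinge line of that lid, at the box's rear rim, 67 mm behind the box's centre and 70 mm above the bench; the line runs along its y; the lid's outer face lies 6 mm from the hinge line
- stocked_box: a box identical in shape to empty_box; starts open with the tube clamp inside. Same origin and axes
- stocked_lid (a joint): hinge angle of the stocked box's lid, same meaning and behaviour as empty_lid; it starts standing open (the spring holds it at 1.65): shut it and press once, fully, to latch
- stocked_lid_pad (a point): press pad of the stocked box's lid, as empty_lid_pad
- stocked_lid_hinge (a point): middle of the hinge line of the stocked box's lid, as empty_lid_hinge
- adapter: pyramid adapter, aluminium, 0.09 to 0.18 kg: square foot 44 x 44 x 8 mm, a round boss to 14 mm height, then a square stub 24 x 24 mm from 14 to 46 mm height, parallel to the foot. Stands on the bench between the two boxes. Origin: centre of its underside, z up, x and y across the flats
- clamp: aluminium tube clamp lying loose in the stocked box: ring 38 mm across, 30 mm high, with a small lug. Origin: centre of the ring's underside. It must stay in the stocked box
- tube_stub: bystander: aluminium tube standing on end, 32 mm across, 55 mm high; origin: centre of its underside
- wood_block: bystander: light wooden block 70 x 55 x 20 mm with a round hole; origin: centre of its underside
- screw_jar: bystander: glass jar with a steel lid, 60 mm across, 85 mm high, behind the adapter; origin: centre of its underside
Things that resemble listed ones, but are neither listed nor needed, are in the scene too. Leave any blue look-alike of the stocked_box alone.

How it is judged:
By the outcome, as a careful person would: the job done as asked, in the order asked, and still so for the second after the job is handed in, with the robot touching nothing.
It also fails if it takes over 72 s, if anything falls off the work surface, if the arm or the gripper's body presses on something with over 40 N, if the wrist force passes 120 N, or if a joint passes its speed limit or range.

### The arm

A 7-joint arm with a two-finger parallel gripper is mounted at the origin on the work surface. World frame = base frame: x ahead of the robot, y to its left, z up, the work surface at z = 0. Lengths are in m, angles in rad, forces in N, time in s.
With the tool pointing down it reaches from about 0.4 to 0.85 m from the base axis. Payload 4.5 kg.
Tool frame: the origin (TCP) lies at the centre of the arm's flange, where the gripper is bolted on; the fingertips stand 166 mm ahead of it and the grasp point (between the pads) lies 147 mm ahead of it (r.grip_depth is the distance from the TCP to the grasp point, in m); z points along the fingers, y is the line along which they close (so a half turn about z gives the same grasp; the last joint's range is limited). The gripper opens to 88 mm and grips with 3 to 60 N. Pads are 18 mm wide; open, the fingers measure 123 mm over their backs; the gripper's body (75 mm by 187 mm) begins 45 mm behind the grasp point.
Start: joints at [-1.167, 0.689, -0.195, 1.565, 0.157, 0.902, -0.215], TCP at [0.226, 0.583, 0.405] pointing down, gripper open.
Joint ranges: [-3.01, 3.01], [-0.46, 2.08], [-1.47, 1.51], [0.13, 2.56], [-1, 4.14], [0.04, 2.09], [-2.66, 2.66]. Speed limits (rad/s): [2.57, 2.57, 3.14, 3.14, 3.14, 3.14, 3.14].

### API

Orientations are given as a unit quaternion [x, y, z, w].
In Python, from plant import status, cams, r, finder gives the robot as it stands.
- The arm moves only by the tool play_rows, never from a script. Its argument "rows" is a list of rows, each a list of 7 numbers: the opening in per cent of the stroke, from 0 (shut) to 100 (fully open), then the shift along the tool's x, y, z in m, then the turn, a rotation vector about the tool's x, y, z in degrees. A call has 1 to 8 rows; each row shifts and turns the commanded pose from where the row before left it, along the tool's axes as they then stand; what a row does not reach is not made up. A row lasts 1/8 s, in which the tool goes at most 62.5 mm and 10.7 degrees, less where a joint would pass 70% of its speed; a pose out of reach is approached as far as the arm can. A call with a gripper value outside its range is refused whole. The fingers move at their own pace and stop on an object; "grip_force" is the grip in N (left out, the last holds). Time passes only in rows, so rows that do not move let the fingers close. It gives the time, the measured TCP pose, the force, the opening and the grip force at its end, in the units of the state.
- status.get_state(): the state, without advancing time (a new reading comes with each control period).
- cams.snapshot(name): name is "side" or "top" or "wrist"; returns the picture (420x560x3 uint8, red, green, blue); there is no depth.
- cams.camera_params(name): a dict with "vfov" (degrees; the focal length in pixels is half the picture's height over the tangent of half this angle, whatever the lens; pixels are square), "cx", "cy" (the principal point, pixels), "distortion" ([k1, k2, p1, p2, k3] as OpenCV has them; the pictures are not rectified), "R" (3x3) and "t" (3): a world point X has camera coordinates R X + t; the wrist camera has in their place "tool_from_camera" (4x4, takes a point from camera to tool coordinates, whose origin is the TCP and whose axes are the flange's). Camera axes: x right, y down, z forward; pixel columns grow to the right and rows downward; lengths in m; the calibration is good to about 2 mm. A picture is of the moment at which its call begins: read the wrist's pose just before it. camera_params takes no time and is no camera call.
- r.finish_job(): hands the job in; it is judged then, once.
Trained networks look in the newest picture that a camera, given by its name, has taken for a name from the list of things; names that differ only in an ending like _2 or _b are one class to them, and where a whole thing is asked for, a point or a joint stands for the part that bears it (a point fixed in the world has none). Each returns a list of dicts, best first, with "score" (0 to 1); they miss things now and then, are a little off and sometimes report something else, mostly with a low value. They report only what shows in the picture. A call takes as long as a camera call. They do not tell look-alikes from the thing itself.
- finder.spot_in(camera, label): "at" ([x, y, z] in m, in the coordinates of the camera as it stood for that picture, good to about 4 mm: the middle of the surface that is visible of it).
- finder.regions_of(camera, label): "mask" (420x560 bool, what is visible of it).
The state is a dict: "clock": time; "q": joint angles; "qd": joint speeds; "joint_torque": joint torques, N m; "tool_pos": TCP position; "eef_rot": TCP orientation; "contact_force": force on the tool from outside, world axes, zero at the start; "moment": the same for the moment, N m; "opening": opening from 0.0 (shut) to 1.0 (fully open); "finger_force": force on a finger pad.
Only numpy, scipy, OpenCV 4.12 (cv2) and the standard library are available. Lean on these libraries where they do the work, as an engineer would, in place of code of your own. Each camera call takes 0.05 s, during which the arm holds its last target. There are 200 camera calls.

## Working session

There is one attempt and no reset: what is moved stays moved. The work goes in short steps, Python scripts to look and compute and a tool call to move; the robot and the scene stay as the last step left them, time stands still between calls to the robot, and variables do not carry over. Pictures are saved under pics/ and viewed, at most 10 in all, crops included, and the job is handed in when it is done.

Besides the shell and the picture viewer there is one more tool, called after "Request:" as name(argument=value, ...) on one line, values as JSON. play_rows: Moves the arm, as the interface text tells. Its arguments: {"type":"object","properties":{"rows":{"type":"array","items":{"type":"array","items":{"type":"number"}}},"grip_force":{"type":"number"}},"required":["rows"]}

```bash
mkdir -p pics; ls
cat > h.py <<'E'
import sys; sys.path.insert(0,'.')
import numpy as np, cv2
from scipy.spatial.transform import Rotation as Ro
from plant import status,cams,r,finder
def snap(n,f=None):
    s=status.get_state(); im=cams.snapshot(n)
    if f: cv2.imwrite('pics/'+f,im[:,:,::-1])
    return im,s
def cam2w(n,s=None):
    p=cams.camera_params(n)
    if n=='wrist':
        T=np.eye(4);T[:3,:3]=Ro.from_quat(s['eef_rot']).as_matrix();T[:3,3]=s['tool_pos']
        return T@np.array(p['tool_from_camera'])
    T=np.eye(4);R=np.array(p['R']);T[:3,:3]=R.T;T[:3,3]=-R.T@np.array(p['t']);return T
def K(n):
    p=cams.camera_params(n);f=210/np.tan(np.radians(p['vfov'])/2)
    return np.array([[f,0,p['cx']],[0,f,p['cy']],[0,0,1]]),np.array(p['distortion'])
def ray(n,uv,z,s=None):
    k,d=K(n);T=cam2w(n,s);u=cv2.undistortPoints(np.array(uv,float).reshape(-1,1,2),k,d).reshape(-1,2)
    D=np.c_[u,np.ones(len(u))]@T[:3,:3].T;o=T[:3,3]
    return o+D*((z-o[2])/D[:,2])[:,None]
def proj(n,X,s=None):
    k,d=K(n);M=np.linalg.inv(cam2w(n,s))
    return cv2.projectPoints(np.array(X,float).reshape(-1,3),cv2.Rodrigues(M[:3,:3])[0],M[:3,3],k,d)[0].reshape(-1,2)
def spot(n,l,s=None):
    T=cam2w(n,s);return [(round(x['score'],2),np.round(T[:3,:3]@np.array(x['at'])+T[:3,3],3)) for x in finder.spot_in(n,l)]
def tool(dw,s=None):
    s=s or status.get_state();return Ro.from_quat(s['eef_rot']).inv().apply(dw)
E
python3 - <<'E'
from h import *
s=status.get_state();print(s)
a,_=snap('top','top0.png');b,_=snap('side','side0.png')
for l in ['empty_box','empty_lid_pad','empty_lid_hinge','stocked_lid_pad','stocked_lid_hinge','adapter','clamp','tube_stub','wood_block','screw_jar']:
    print(l,spot('top',l))
E
```

```text
pics
{'clock': 0.0, 'q': array([-1.16718425,  0.68998546, -0.19451295,  1.56632424,  0.15729807,
        0.90246265, -0.21508552]), 'qd': array([ 0.00044392, -0.00011064,  0.00115761,  0.00139598,  0.00077819,
       -0.00103129,  0.00237185]), 'joint_torque': array([-4.12093514e-04, -5.27574027e+01, -1.26683347e+00, -1.53426844e+01,
       -5.25453652e-02,  6.86321320e-03,  1.82846484e-04]), 'tool_pos': array([0.22581048, 0.58244233, 0.40391407]), 'eef_rot': array([ 1.83807679e-01,  9.82961819e-01, -8.88365716e-04, -1.03561523e-04]), 'contact_force': array([ 0.11875344, -0.35057813,  0.2142151 ]), 'moment': array([-0.02074147, -0.02526576, -0.0067135 ]), 'finger_force': 0.0, 'opening': 0.9986414778899829}
empty_box [(0.77, array([0.559, 0.197, 0.072])), (0.3, array([0.56 , 0.203, 0.071]))]
empty_lid_pad [(0.74, array([0.561, 0.201, 0.079]))]
empty_lid_hinge [(0.84, array([0.558, 0.201, 0.08 ]))]
stocked_lid_pad [(0.75, array([ 0.315, -0.574,  0.074])), (0.74, array([ 0.601, -0.223,  0.157]))]
stocked_lid_hinge [(0.84, array([ 0.598, -0.228,  0.157])), (0.67, array([ 0.319, -0.574,  0.076])), (0.52, array([ 0.353, -0.146,  0.02 ]))]
adapter []
clamp [(0.6, array([ 0.529, -0.208,  0.033]))]
tube_stub [(0.67, array([0.385, 0.116, 0.037]))]
wood_block [(0.57, array([ 0.357, -0.148,  0.02 ]))]
screw_jar [(0.6, array([0.679, 0.004, 0.082]))]
```

View pics/top0.png

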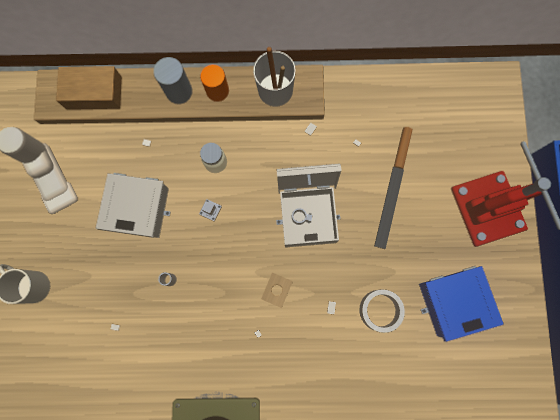

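View pics/side0.png

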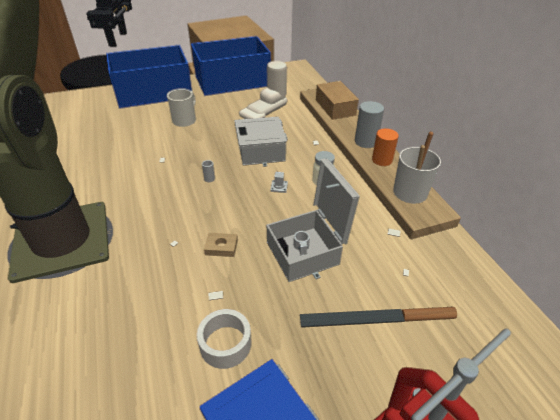

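The top view shows the shut box at (132,205), its pad at (125,225). The open stocked box is at (308,215), the adapter at (210,210), the jar at (212,157), the tube at (167,279) and the wood block at (277,290). The side view agrees, and the blue box is a look-alike.

Run:
```python
from h import *
def rect(l,z):
    for x in finder.regions_of('top',l):
        m=x['mask'].astype(np.uint8);c=max(cv2.findContours(m,0,1)[0],key=cv2.contourArea)
        w=ray('top',c.reshape(-1,2),z);R=cv2.minAreaRect((w[:,:2]*1000).astype(np.float32))
        print(l,round(x['score'],2),np.round(R[0]),np.round(R[1]),round(R[2],1), np.round(np.argwhere(m).mean(0)[::-1]))
rect('empty_lid',.076);rect('empty_lid_pad',.077);rect('stocked_box',.066);rect('stocked_lid',.14);rect('adapter',.03);rect('clamp',.03)
# manual points
print(np.round(ray('top',[(97,230),(157,237),(167,183),(110,174),(125,225)],.077),3))
print('stocked rim',np.round(ray('top',[(284,246.5),(338,242),(335,189),(281,191)],.063),3))
print('adapter',np.round(ray('top',[(210,210)],.03),3))
im=cv2.imread('pics/top0.png')
a=cv2.resize(im[180:240,180:240],(360,360),interpolation=3);b=cv2.resize(im[160:256,265:361],(432,432),interpolation=3);b=b[:360]
cv2.imwrite('pics/c.png',np.hstack([a,b]))
```

```text
empty_lid 0.94 [561. 201.] [144. 140.] 80.5 [130. 205.]
empty_lid_pad 0.68 [559. 201.] [147. 142.] 81.5 [130. 205.]
stocked_box 0.92 [ 555. -229.] [156. 206.] 88.2 [309. 204.]
stocked_box 0.8 [ 317. -567.] [144. 171.] 15.2 [460. 303.]
stocked_lid 0.97 [ 607. -228.] [ 50. 146.] 3.4 [308. 176.]
stocked_lid 0.79 [ 319. -552.] [130. 135.] 14.9 [463. 303.]
adapter 0.73 [ 634. -234.] [ 58. 162.] 3.2 [308. 176.]
adapter 0.64 [553.  15.] [45. 45.] 65.0 [210. 210.]
clamp 0.71 [ 530. -226.] [15. 18.] 88.6 [307. 217.]
[[0.5   0.276 0.077]
 [0.481 0.133 0.077]
 [0.612 0.113 0.077]
 [0.637 0.252 0.077]
 [0.511 0.21  0.077]]
stocked rim [[ 0.455 -0.168  0.063]
 [ 0.464 -0.297  0.063]
 [ 0.594 -0.294  0.063]
 [ 0.591 -0.163  0.063]]
adapter [[0.553 0.015 0.03 ]]
```

View pics/c.png

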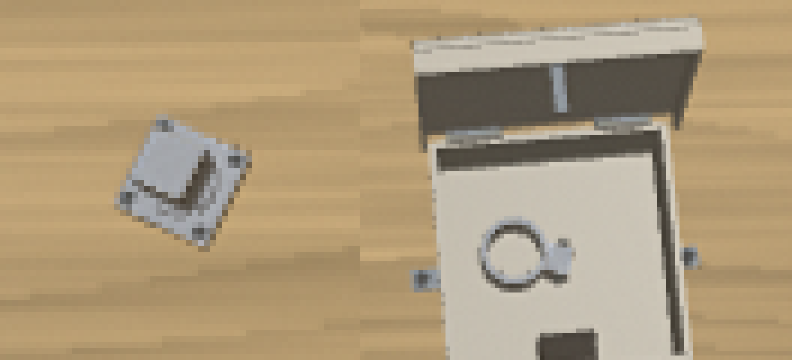

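Request:
play_rows(rows=[[0,-0.05,-0.03,0.005,0,0,0],[0,-0.05,-0.03,0.005,0,0,0],[0,-0.05,-0.03,0.005,0,0,0],[0,-0.05,-0.03,0.005,0,0,0],[0,-0.05,-0.03,0.005,0,0,0],[0,-0.05,-0.03,0.005,0,0,0],[0,-0.05,-0.03,0.005,0,0,-6],[0,-0.03,-0.03,0.005,0,0,-6]])

```text
clock: 1.9
tool_pos: [0.4992, 0.2212, 0.3646]
eef_rot: [0.08, 0.997, -0.0, 0.001]
contact_force: [0.8, 0.4, -1.5]
opening: 0.116
finger_force: 0.0
```

```bash
cat >> h.py <<'E'
def go(xyz,yaw):  # yaw = world angle of tool y axis (deg), tool down
    s=status.get_state();R=Ro.from_quat(s['eef_rot']).as_matrix()
    cur=np.degrees(np.arctan2(R[1,1],R[0,1]));dy=(yaw-cur+90)%180-90
    print('clk',round(s['clock'],2),'at',np.round(s['tool_pos'],4),'yaw',round(cur,1),'tilt',np.round(R[:2,2],3),'tool shift',np.round(R.T@(np.array(xyz)-s['tool_pos']),4),'turn z',round(-dy,1))
E
python3 - <<'E'
from h import *
im,s=snap('wrist','w1.png')
print(spot('wrist','empty_lid_pad',s),spot('wrist','empty_lid',s))
b=np.array([.562,.2,0]);c,sn=np.cos(np.radians(-9)),np.sin(np.radians(-9))
X=[b+np.array([c*x-sn*y,sn*x+c*y,.077]) for x,y in [(-.064,.022),(-.064,-.022),(-.042,-.022),(-.042,.022)]]
print(np.round(proj('wrist',X,s)))
go([.511,.209,.26],81)
E
```

```text
[(0.97, array([0.519, 0.209, 0.073]))] [(0.59, array([0.519, 0.213, 0.077]))]
[[294. 201.]
 [245. 202.]
 [246. 225.]
 [294. 225.]]
clk 2.05 at [0.4988 0.2207 0.3643] yaw 80.5 tilt [-0.    -0.001] tool shift [-0.0139 -0.0094  0.1044] turn z -0.5
```

View pics/w1.png

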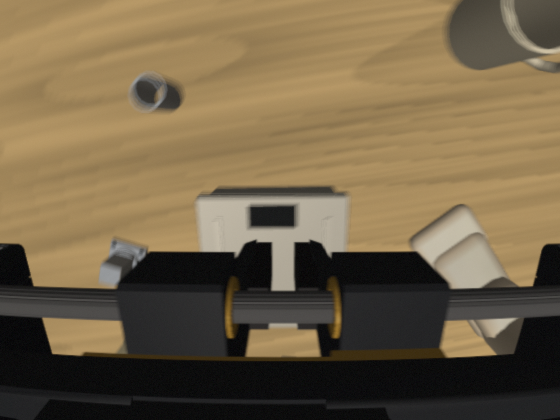

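The pad spans u 248–297, v 205–228, which is about 3 mm from the prediction. I'll use a pad position of (0.514, 0.211).

Request:
play_rows(rows=[[0,-0.008,-0.004,0.055,0,0,0],[0,-0.008,-0.004,0.05,0,0,0],[0,0,0,0.006,0,0,0],[0,0,0,0.004,0,0,0],[0,0,0,0.004,0,0,0],[0,0,0,0.004,0,0,0],[0,0,0,0.003,0,0,0],[0,0,0,0.002,0,0,0]])

```text
clock: 3.05
tool_pos: [0.5122, 0.2138, 0.2371]
eef_rot: [0.08, 0.997, 0.001, 0.001]
contact_force: [0.4, 2.5, 2.7]
opening: 0.006
finger_force: 1.1
```

Request:
play_rows(rows=[[0,0,0,0.002,0,0,0],[0,0,0,0.002,0,0,0],[0,0,0,0,0,0,0]])

```text
clock: 3.42
tool_pos: [0.512, 0.2139, 0.2358]
eef_rot: [0.08, 0.997, 0.001, 0.001]
contact_force: [-5.4, -0.7, 29.5]
opening: 0.006
finger_force: 14.5
```

Request:
play_rows(rows=[[0,0.015,0,-0.055,0,0,0],[0,0.04,0,-0.045,0,0,0],[60,0.04,-0.03,-0.03,0,0,0],[60,0,-0.06,0,0,0,0],[60,0,-0.06,0,0,0,0],[60,0,-0.055,0,0,0,0],[60,0,0,0,0,0,7],[60,0,0,0,0,0,7]])

```text
clock: 4.42
tool_pos: [0.3851, 0.0245, 0.3626]
eef_rot: [0.205, 0.979, -0.0, -0.0]
contact_force: [1.0, 0.2, -0.1]
opening: 0.596
finger_force: 0.0
```

Run:
```python
from h import *
im,s=snap('wrist','w2.png')
print(spot('wrist','adapter',s))
t,_=snap('top'); print('lid',spot('top','empty_lid'),spot('top','empty_lid_hinge'))
# model projection
def A(x,y,yaw):
    c=Ro.from_euler('z',yaw,degrees=True).as_matrix();k=np.array([(1,1),(-1,1),(-1,-1),(1,-1)])
    return np.vstack([np.c_[k*.022,np.full(4,.008)],np.c_[k*.012,np.full(4,.046)]])@c.T+[x,y,0]
p=proj('wrist',A(.553,.015,66),s);print(np.round(p))
for q in p: cv2.circle(im,tuple(int(v) for v in q),2,(255,0,0),-1)
w=np.hstack([im,t])[:, :, ::-1]
x,y=p.mean(0).astype(int);x0=max(0,min(x-90,380));y0=max(0,min(y-90,240))
c=cv2.resize(im[y0:y0+180,x0:x0+180,::-1],(400,400));print(x0,y0)
cv2.imwrite('pics/c2.png',np.hstack([c,cv2.resize(t[130:280,50:200,::-1],(400,400))]))
go([.553,.015,.26],66)
```

```text
[(0.98, array([0.559, 0.021, 0.047]))]
lid [(0.57, array([0.637, 0.193, 0.155]))] [(0.67, array([0.635, 0.194, 0.16 ]))]
[[349. 295.]
 [313. 295.]
 [312. 325.]
 [346. 325.]
 [346. 321.]
 [325. 321.]
 [323. 339.]
 [344. 339.]]
242 229
clk 4.67 at [0.3853 0.0261 0.3626] yaw 66.9 tilt [-0. -0.] tool shift [-0.1587  0.0555  0.1026] turn z 0.9
```

View pics/c2.png

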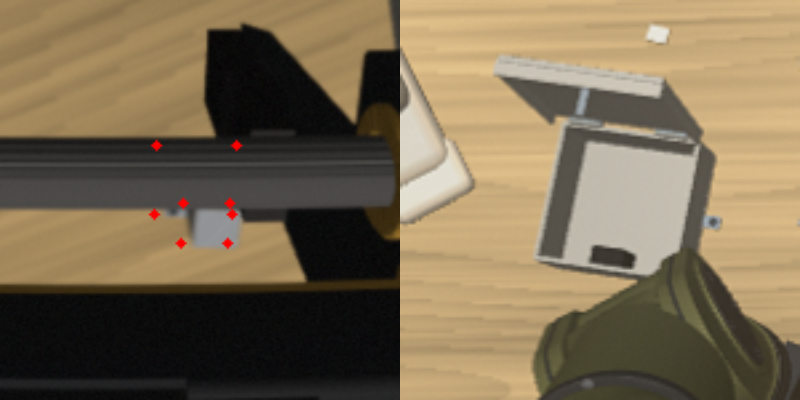

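The right-hand crop shows the empty box's lid standing open. The adapter is partly hidden by the gripper, so I'll move over it and look again.

Request:
play_rows(rows=[[60,-0.052,0.02,0.01,0,0,0],[60,-0.052,0.02,0.01,0,0,0],[60,-0.05,0.02,0.01,0,0,0],[60,0,0,0,0,0,0]])

```text
clock: 5.18
tool_pos: [0.5536, 0.0204, 0.3317]
eef_rot: [0.201, 0.98, 0.001, 0.001]
contact_force: [-0.6, -0.3, -0.1]
opening: 0.602
finger_force: 0.0
```

Run:
```python
from h import *
im,s=snap('wrist')
print(spot('wrist','adapter',s))
def A(x,y,yaw):
    c=Ro.from_euler('z',yaw,degrees=True).as_matrix();k=np.array([(1,1),(-1,1),(-1,-1),(1,-1)])
    return np.vstack([np.c_[k*.022,np.full(4,.008)],np.c_[k*.012,np.full(4,.046)]])@c.T+[x,y,0]
p=proj('wrist',A(.556,.018,66),s);print(np.round(p))
for q in p: cv2.circle(im,tuple(int(round(v)) for v in q),1,(255,0,0),-1)
x,y=p.mean(0).astype(int);x0=max(0,min(x-75,410));y0=max(0,min(y-75,270))
c=cv2.resize(im[y0:y0+150,x0:x0+150,::-1],(600,600));print(x0,y0)
cv2.imwrite('pics/c3.png',c)
go([.556,.018,.26],66)
```

```text
[(0.86, array([0.552, 0.025, 0.014]))]
[[303. 173.]
 [258. 172.]
 [259. 215.]
 [302. 215.]
 [294. 191.]
 [267. 191.]
 [267. 217.]
 [293. 217.]]
205 123
clk 5.28 at [0.5499 0.0206 0.3321] yaw 66.9 tilt [-0.002 -0.   ] tool shift [-0.0068  0.0001  0.072 ] turn z 0.9
```

View pics/c3.png

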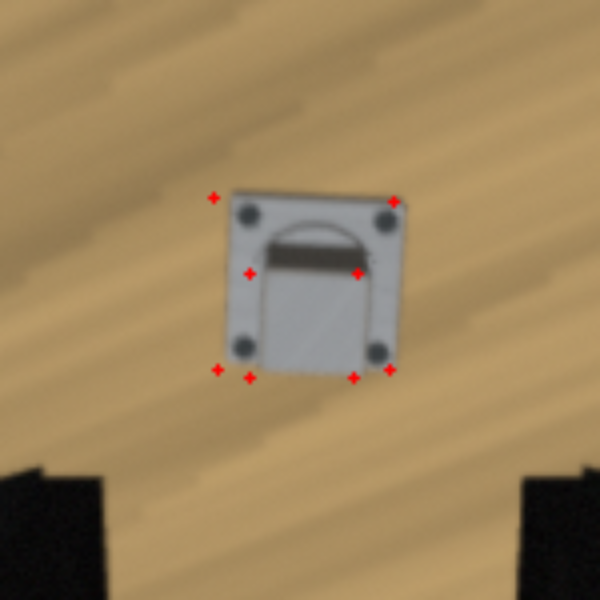

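Both the foot and stub outlines sit about 3 px right of the prediction and about 2° clockwise of it. That puts the adapter at (0.5563, 0.0208) with yaw 64°. I'll grasp it there.

Request:
play_rows(rows=[[60,-0.006,0.0025,0.05,0,0,3],[60,0,0,0.05,0,0,0],[60,0,0,0.035,0,0,0],[60,0,0,0.014,0,0,0],[60,0,0,0,0,0,0],[15,0,0,0,0,0,0],[15,0,0,0,0,0,0],[15,0,0,0,0,0,0]], grip_force=20)

```text
clock: 6.28
tool_pos: [0.5574, 0.0204, 0.1845]
eef_rot: [0.227, 0.974, 0.0, 0.001]
contact_force: [0.6, 0.1, 0.5]
opening: 0.282
finger_force: 0.0
```

Request:
play_rows(rows=[[0,0,0,0,0,0,0],[0,0,0,0,0,0,0],[0,0,0,-0.03,0,0,0],[0,0,0,-0.05,0,0,0],[0,0.03,0,-0.05,0,0,0],[0,0,0,0,0,0,-9],[0,0,0,0,0,0,-8],[0,0,0,0,0,0,0]])

```text
clock: 7.28
tool_pos: [0.53, 0.0335, 0.3137]
eef_rot: [0.081, 0.997, 0.0, -0.0]
contact_force: [-0.2, 0.2, -1.0]
opening: 0.27
finger_force: 20.0
```

Run:
```python
from h import *
go([.559,.203,.314],81)
```

```text
clk 7.28 at [0.53   0.0335 0.3137] yaw 80.7 tilt [-0.  0.] tool shift [-0.0013  0.172  -0.0003] turn z -0.3
```

Request:
play_rows(rows=[[0,0,0.058,0,0,0,0],[0,0,0.058,0,0,0,0],[0,0,0.056,0,0,0,0],[0,0,0,0,0,0,0]])

```text
clock: 7.78
tool_pos: [0.5569, 0.2101, 0.3137]
eef_rot: [0.077, 0.997, 0.003, 0.0]
contact_force: [-0.0, -1.2, -0.6]
opening: 0.272
finger_force: 20.0
```

Run:
```python
from h import *
im,s=snap('wrist')
b=np.array([.565,.202,0]);c,sn=np.cos(np.radians(-9)),np.sin(np.radians(-9))
def B(P): P=np.array(P,float);return np.c_[c*P[:,0]-sn*P[:,1],sn*P[:,0]+c*P[:,1],P[:,2]]+b
k=np.array([(1,1),(-1,1),(-1,-1),(1,-1)])
p=proj('wrist',B(np.r_[np.c_[k*.061,np.full(4,.062)],np.c_[k*.065,np.full(4,.062)],[[-.044,.015,.05],[-.044,-.015,.05]]]),s);print(np.round(p))
for q in p: cv2.circle(im,tuple(int(round(v)) for v in q),2,(255,0,0),-1)
cv2.imwrite('pics/w4.png',im[:,:,::-1])
go([.559,.203,.1895],81)
```

```text
[[344. 292.]
 [353. 145.]
 [188. 145.]
 [200. 292.]
 [349. 296.]
 [359. 139.]
 [183. 139.]
 [196. 296.]
 [291. 165.]
 [252. 165.]]
clk 7.83 at [0.5571 0.2062 0.3133] yaw 80.9 tilt [-0.001  0.001] tool shift [-0.0025 -0.003   0.1238] turn z -0.1
```

View pics/w4.png

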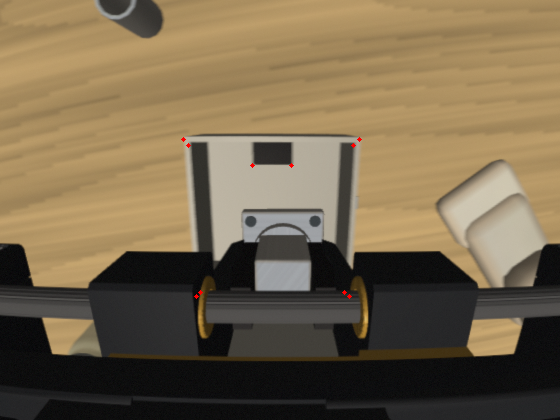

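The box model fits the view: rim corners near (187,140) and (356,140), latch block at (272,153). The adapter is held upright and square to the box, so I'll lower it.

Request:
play_rows(rows=[[0,-0.002,-0.003,0.04,0,0,0],[0,0,0,0.045,0,0,0],[0,0,0,0.025,0,0,0],[0,0,0,0.01,0,0,0],[0,0,0,0.003,0,0,0],[0,0,0,0.002,0,0,0],[0,0,0,0,0,0,0]])

```text
clock: 8.7
tool_pos: [0.5595, 0.2003, 0.1895]
eef_rot: [0.08, 0.997, 0.0, 0.001]
contact_force: [-0.1, -0.2, -1.3]
opening: 0.269
finger_force: 20.0
```

Request:
play_rows(rows=[[0,0,0,0.001,0,0,0],[0,0,0,0.001,0,0,0],[0,0,0,0,0,0,0]])

```text
clock: 9.07
tool_pos: [0.5594, 0.2004, 0.1885]
eef_rot: [0.08, 0.997, 0.0, 0.001]
contact_force: [-2.5, -1.0, 10.8]
opening: 0.268
finger_force: 20.0
```

Request:
play_rows(rows=[[48,0,0,0,0,0,0],[48,0,0,0,0,0,0],[48,0,0,-0.02,0,0,0],[48,0,0,-0.06,0,0,0],[0,0,0,-0.06,0,0,0],[0,0,0,-0.06,0,0,0],[0,0,0,-0.015,0,0,0],[0,0,0,0,0,0,0]])

```text
clock: 10.07
tool_pos: [0.5591, 0.2001, 0.4031]
eef_rot: [0.08, 0.997, 0.001, 0.001]
contact_force: [0.5, -0.0, 0.1]
opening: 0.05
finger_force: 0.0
```

Run:
```python
from h import *
im,s=snap('side','s2.png');print(spot('side','adapter'))
im,s=snap('wrist');print(spot('wrist','adapter',s))
go([.675,.184,.40],81)
```

```text
[(0.58, array([0.562, 0.192, 0.044]))]
[(0.61, array([0.557, 0.201, 0.017]))]
clk 10.28 at [0.5586 0.1999 0.3999] yaw 80.8 tilt [-0.003 -0.002] tool shift [-0.1174  0.0029 -0.0005] turn z -0.2
```

View pics/s2.png

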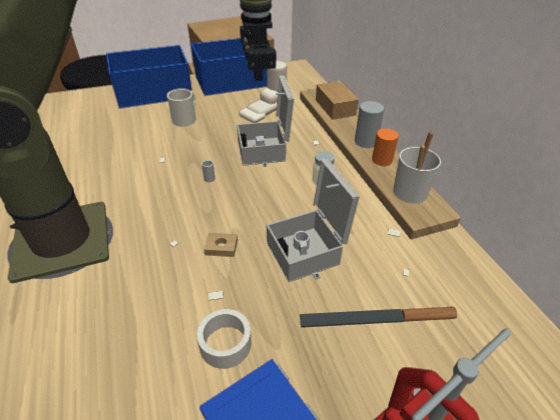

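The adapter now stands in the box at about (261,142). Next I'll go over the lid and behind it.

Request:
play_rows(rows=[[0,-0.059,0.001,0,0,0,0],[0,-0.059,0.001,0,0,0,0],[0,0,0,0,0,0,0],[0,0,0,0.03,0,0,0],[0,0,0,0.034,0,0,0],[0,0,0,0,0,0,0]])

```text
clock: 11.02
tool_pos: [0.6738, 0.1833, 0.3338]
eef_rot: [0.079, 0.997, -0.002, -0.004]
contact_force: [0.1, 0.1, 0.7]
opening: 0.009
finger_force: 0.0
```

Request:
play_rows(rows=[[0,0.03,0,-0.008,0,0,0],[0,0.029,0,0.001,0,0,0],[0,0.03,0,0.01,0,0,0],[0,0.027,0,0.0185,0,0,0],[0,0.019,0,0.021,0,0,0],[0,0.0135,0,0.026,0,0,0],[0,0.0145,0,0.017,0,0,0],[0,0,0,0,0,0,0]])

```text
clock: 12.02
tool_pos: [0.514, 0.2102, 0.2525]
eef_rot: [0.079, 0.997, -0.0, -0.001]
contact_force: [-1.1, 0.5, 1.7]
opening: 0.001
finger_force: 0.7
```

Run:
```python
from h import *
s=status.get_state();print(s['contact_force'])
go([.513,.211,.236],81)
```

```text
[-1.05982384  0.48795828  1.65887588]
clk 12.03 at [0.514  0.2102 0.2525] yaw 80.9 tilt [-0.002 -0.   ] tool shift [0.0011 0.0006 0.0165] turn z -0.1
```

Request:
play_rows(rows=[[0,0.001,0,0.006,0,0,0],[0,0,0,0.004,0,0,0],[0,0,0,0.003,0,0,0],[0,0,0,0.002,0,0,0],[0,0,0,0.002,0,0,0],[0,0,0,0.0015,0,0,0],[0,0,0,0,0,0,0]])

```text
clock: 12.9
tool_pos: [0.5142, 0.21, 0.2361]
eef_rot: [0.08, 0.997, 0.001, 0.001]
contact_force: [-4.5, 0.8, 22.8]
opening: 0.004
finger_force: 11.4
```

Request:
play_rows(rows=[[0,0,0,-0.05,0,0,0],[0,0,0,-0.06,0,0,0],[0,0,0,-0.055,0,0,0],[0,-0.01,-0.06,0,0,0,0],[0,-0.01,-0.06,0,0,0,0],[0,-0.01,-0.06,0,0,0,0],[0,-0.01,-0.06,0,0,0,0],[0,-0.01,-0.06,0,0,0,0]])

```text
clock: 13.9
tool_pos: [0.5151, -0.0973, 0.3985]
eef_rot: [0.081, 0.997, -0.0, -0.0]
contact_force: [1.6, -0.3, 0.2]
opening: -0.001
finger_force: 0.0
```

Request:
play_rows(rows=[[0,-0.01,-0.06,0,0,0,0],[0,-0.005,-0.06,0,0,0,0],[0,0,0,0,0,0,-6.5],[0,0,0,0,0,0,-6],[0,0,0,0,0,0,0]])

```text
clock: 14.52
tool_pos: [0.5107, -0.2163, 0.3983]
eef_rot: [-0.028, 1.0, 0.0, -0.001]
contact_force: [-0.5, 0.0, -0.1]
opening: 0.003
finger_force: 0.0
```

Run:
```python
from h import *
im,s=snap('wrist')
b=np.array([.527,-.231,0]);c,sn=np.cos(np.radians(3.5)),np.sin(np.radians(3.5))
def B(P): P=np.array(P,float);return np.c_[c*P[:,0]-sn*P[:,1],sn*P[:,0]+c*P[:,1],P[:,2]]+b
k=np.array([(1,1),(-1,1),(-1,-1),(1,-1)])
p=proj('wrist',B(np.r_[np.c_[k*.061,np.full(4,.062)],np.c_[k*.065,np.full(4,.062)]]),s);print(np.round(p))
for q in p: cv2.circle(im,tuple(int(round(v)) for v in q),2,(255,0,0),-1)
t,_=snap('top');print(spot('top','empty_lid'),spot('top','adapter'))
o=np.zeros((420,800,3),np.uint8);o[:,:560]=im;o[:240,560:]=cv2.resize(t[130:280,50:200],(240,240));cv2.imwrite('pics/w5.png',o[:,:,::-1])
go([.51,-.22,.4],93.5)
```

```text
[[324. 257.]
 [327. 145.]
 [206. 146.]
 [214. 257.]
 [327. 260.]
 [331. 141.]
 [202. 142.]
 [210. 260.]]
[(0.65, array([0.56 , 0.204, 0.074]))] []
clk 14.72 at [ 0.5111 -0.2154  0.3986] yaw 93.3 tilt [-0. -0.] tool shift [ 0.0014 -0.0045 -0.0014] turn z -0.2
```

View pics/w5.png

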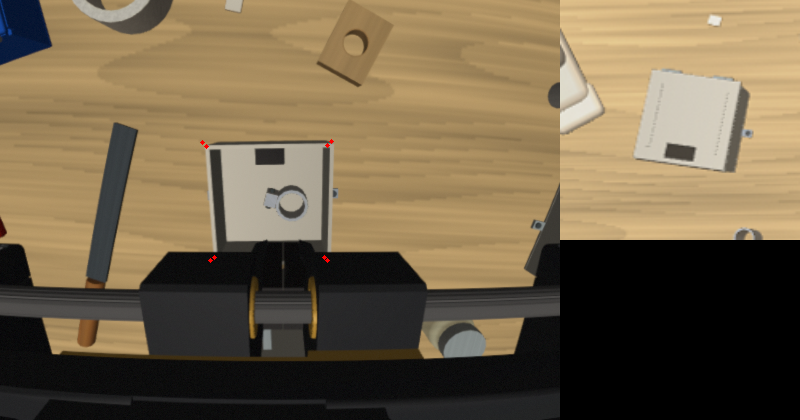

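The right-hand crop shows the empty box shut and latched. The stocked box rim sits about 2 px from the prediction, so its centre is (0.529, -0.229) with yaw 4°. The clamp is inside.

Request:
play_rows(rows=[[0,-0.06,-0.006,0,0,0,-0.5],[0,-0.06,-0.006,0,0,0,0],[0,-0.008,0,0,0,0,0],[0,0,0,0.03,0,0,0],[0,0,0,0.033,0,0,0],[0,0,0,0,0,0,0]])

```text
clock: 15.48
tool_pos: [0.6379, -0.2194, 0.3332]
eef_rot: [-0.033, 0.999, 0.001, -0.003]
contact_force: [-0.5, -0.6, 0.5]
opening: 0.001
finger_force: 0.0
```

Run:
```python
from h import *
go([.639,-.221,.334],94)
go([.478,-.2326,.252],94)
```

```text
clk 15.47 at [ 0.6379 -0.2194  0.3332] yaw 93.8 tilt [-0.007  0.001] tool shift [-0.001  -0.0017 -0.0008] turn z -0.2
clk 15.47 at [ 0.6379 -0.2194  0.3332] yaw 93.8 tilt [-0.007  0.001] tool shift [ 0.1598 -0.0026  0.0823] turn z -0.2
```

Request:
play_rows(rows=[[0,0.028,-0.002,-0.008,0,0,0],[0,0.029,0,0.001,0,0,0],[0,0.03,0,0.01,0,0,0],[0,0.027,0,0.0185,0,0,0],[0,0.019,0,0.021,0,0,0],[0,0.0135,0,0.026,0,0,0],[0,0.0145,0,0.017,0,0,0],[0,0,0,0,0,0,0]])

```text
clock: 16.48
tool_pos: [0.4785, -0.2324, 0.2509]
eef_rot: [-0.033, 0.999, -0.0, -0.001]
contact_force: [-0.2, -1.0, 1.8]
opening: 0.002
finger_force: 0.7
```

Request:
play_rows(rows=[[0,0.002,0,0.005,0,0,0],[0,0,0,0.004,0,0,0],[0,0,0,0.002,0,0,0],[0,0,0,0.002,0,0,0],[0,0,0,0.002,0,0,0],[0,0,0,0.0015,0,0,0],[0,0,0,0,0,0,0]])

```text
clock: 17.35
tool_pos: [0.4777, -0.2323, 0.236]
eef_rot: [-0.033, 0.999, -0.001, 0.001]
contact_force: [-2.3, -0.0, 22.5]
opening: 0.001
finger_force: 11.5
```

Fully pressed. I'll retreat and check.

Request:
play_rows(rows=[[0,0,0,-0.05,0,0,0],[0,0,0,-0.06,0,0,0],[0,0,0.03,-0.055,0,0,0],[0,0,0.06,0,0,0,0],[0,0,0.06,0,0,0,0],[0,0,0.06,0,0,0,0],[0,0,0,0,0,0,0],[0,0,0,0,0,0,0]])

```text
clock: 18.35
tool_pos: [0.4628, -0.0233, 0.3982]
eef_rot: [-0.033, 0.999, -0.0, -0.001]
contact_force: [-0.4, -0.1, 0.0]
opening: 0.006
finger_force: 0.0
```

Run:
```python
from h import *
a,_=snap('side','s9.png');t,_=snap('top')
for l in ['stocked_lid','empty_lid','tube_stub','wood_block','screw_jar']: print(l,spot('top',l))
```

```text
stocked_lid [(0.78, array([ 0.32 , -0.577,  0.073])), (0.56, array([ 0.526, -0.234,  0.075]))]
empty_lid [(0.8, array([0.555, 0.225, 0.075]))]
tube_stub []
wood_block [(0.7, array([ 0.354, -0.147,  0.019])), (0.61, array([ 0.523, -0.23 ,  0.074]))]
screw_jar [(0.95, array([0.68 , 0.001, 0.083]))]
```

View pics/s9.png

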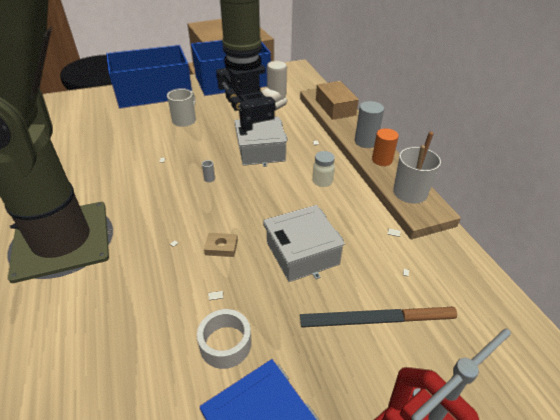

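Both boxes are shut, at (262,140) and (303,240). The tube at (208,171), the block at (221,244) and the jar at (324,168) have not moved.

```bash
python3 -c "
from h import *
print(r.finish_job())"
```

```text
the job is handed in; nothing more can be done
None
```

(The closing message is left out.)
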